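# Drainage stones for the planter

## Robot

A 6-joint arm with a two-finger parallel gripper is mounted at the origin on the work surface. World frame = base frame: x ahead of the robot, y to its left, z up, the work surface at z = 0. Lengths are in m, angles in rad, forces in N, time in s.
With the tool pointing down it reaches from about 0.2 to 0.875 m from the base axis. Payload 3.4 kg.
Tool frame: the origin (TCP) lies between the finger pads; the fingertips stand 25 mm ahead of it and the grasp point (between the pads) lies 6 mm ahead of it (r.nose_length is the z of the fingertips in the tool frame, in m); z points along the fingers, y is the line along which they close (so a half turn about z gives the same grasp; the last joint's range is limited). The gripper opens to 94 mm and grips with 3 to 60 N. Pads are 16 mm wide; open, the fingers measure 119 mm over their backs; the gripper's body (75 mm by 177 mm) begins 78 mm behind the grasp point.
Start: joints at [-1.402, 0.276, 1.505, -0, 1.361, -0.121], TCP at [0.164, -0.551, 0.196] pointing down, gripper open.
Joint ranges: [-2.89, 2.89], [-0.75, 2.08], [0.22, 2.7], [-1.18, 4.32], [0.11, 2.71], [-2.7, 2.7]. Speed limits (rad/s): [2.57, 2.57, 3.14, 3.14, 3.14, 3.14].

## Interface

Orientations are given as a unit quaternion [w, x, y, z].
In Python, from plant import r, gripper_to, inverse_kinematics, vision, models, telemetry gives the robot as it stands. Calls block until the motion is done:
- r.move_to(position, orientation): joint-space move of the TCP to a pose.
- r.move_l(position, rot=None, vel=0.15, guard=None): straight line of the TCP; rot=None keeps the orientation; vel is the mean speed in m/s. With guard (N) it stops when the force on the tool has changed by that much, and returns True; else False.
- r.movej(angles): joint-space move.
- gripper_to(opening, f_grip=None): finger opening in m; f_grip is the grip in N (None keeps the last); returns when the fingers have stopped.
- r.hold(seconds).
- inverse_kinematics(position, orientation): joint angles nearest the present ones, or None.
- vision.snapshot(name): name is "side" or "top"; returns the picture (384x512x3 uint8, red, green, blue); there is no depth.
- vision.get_calibration(name): a dict with "fx", "fy", "cx", "cy" (pixels), "D" ([k1, k2, p1, p2, k3] as OpenCV has them; the pictures are not rectified), "position" and "orientation" of the camera in the world. Camera axes: x right, y down, z forward; pixel columns grow to the right and rows downward; lengths in m; the calibration is good to about 2 mm. A picture is of the moment at which its call begins. get_calibration takes no time and is no camera call.
A pose or a line that the arm cannot do raises r.PlanningError and nothing moves.
- r.sign_off(): hands the job in; it is judged then, once.
Trained networks look in the newest picture that a camera, given by its name, has taken for a name from the list of things; names that differ only in an ending like _2 or _b are one class to them, and where a whole thing is asked for, a point or a joint stands for the part that bears it (a point fixed in the world has none). Each returns a list of dicts, best first, with "score" (0 to 1); they miss things now and then, are a little off and sometimes report something else, mostly with a low value. They report only what shows in the picture. A call takes as long as a camera call.
- models.boxes_of(thing, camera): "at" ([x, y, z] in m, in world coordinates, good to about 4 mm: the middle of the surface that is visible of it).
- models.regions_of(thing, camera): "pixels" (384x512 bool, what is visible of it).
- models.mark_of(thing, camera): "at" ([x, y, z] in m, in world coordinates, good to about 4 mm: a listed point, or the origin of a listed thing).
Readings, each from a call of its own:
- telemetry.current_t(): time.
- telemetry.current_joints(): joint angles.
- telemetry.current_dq(): joint speeds.
- telemetry.current_joint_efforts(): joint torques, N m.
- telemetry.current_ee_pos(): TCP position.
- telemetry.current_tool_rot(): TCP orientation.
- telemetry.current_wrist_force(): force on the tool from outside, world axes, zero at the start.
- telemetry.current_torque(): the same for the moment, N m.
- telemetry.current_opening(): finger opening in m.
- telemetry.current_finger_force(): force on a finger pad.
Only numpy, scipy, OpenCV 4.12 (cv2) and the standard library are available. Lean on these libraries where they do the work, as an engineer would, in place of code of your own. Each camera call takes 0.05 s, during which the arm holds its last target. There are 200 camera calls.

## Task

First push the terracotta planter, still empty, snugly into the corner of the blue fences on the potting board so that it sits square against both. Then raise the bin's sash all the way up by its red handle, and use the scoop to bring every clay stone out of the bin and tip it into the planter, without reaching into the bin to touch stones with the fingers. To finish, lay the scoop down flat on the green mat and lower the sash fully shut, with the planter still square in its corner, all the stones in it, and the other things on the table left where they stand.

Things in the scene. Friction and masses are not known exactly. Their poses are not given: they have to be found in the camera images.
- bin: Fixed clear bin of stones with a clear roof, open only at the front, behind the sash. Origin under its centre; +x points from the front to the back wall, z up. Inside: x -0.069 (sash) to +0.095, y +-0.075, floor top at z 4 mm (no sill), roof z 95 to 99 mm; from x = +0.060 the floor ramps up at 45 degrees to the back wall. Two grey sash posts at x = -0.073, y = +-0.088, 14 mm wide, 160 mm high.
- sash (a joint): Height of the sash above shut, in m: 0 = shut, 0.085 = fully up. It stays where it is left (about 5 N of friction).
- sash_handle (a point): Grip point of the sash's red handle: an upright fin 14 mm thick along the bin's x, 70 mm wide along y, 50 mm high, standing on top of the white sash panel (8 mm thick, 90 mm high); the point lies 18 mm below the fin's top. With the sash shut it is 127 mm above the table.
- board: Fixed plywood potting board, 5 mm thick (surface at z 5 mm), with two blue fences 35 mm high: one with its inner face at x = +0.120, the other with its inner face at y = -0.110, in the board's frame. Its origin lies under the board.
- planter: Loose terracotta-coloured rectangular planter box, open at the top, about 0.45 kg: 170 mm (its x) by 150 mm (its y) by 60 mm high, walls and floor 8 mm thick. Origin under its centre. Against both fences and square it lies at x = +0.035, y = -0.035 of the board, with its axes along the board's.
- mat: Fixed flat green mat for the scoop, 280 mm (x) by 110 mm (y), 3 mm thick; origin under its centre.
- scoop: Loose aluminium scoop, 0.2 kg. Origin at underside level below the upright orange grip; +x points to the lip, z up. Grip: 30 mm (x) by 20 mm (y), z 14 to 74 mm. Neck at z 16 to 28 mm. Pan: floor 2.5 mm thick, x 122 to 230 mm, 80 mm wide; back wall 36 mm high at x = 124 mm; side walls 30 mm high from x = 122 to 202 mm; open at the lip.
- scoop_lip (a point): Middle of the scoop's lip, on its underside (scoop x = 230 mm).
- scoop_mid (a point): Point at the level of the scoop's underside about halfway between grip and lip (scoop x = 110 mm).
- stone0: Lumpy, smooth, dark brown clay stone, 35 x 27 x 27 mm, 16 g; its origin is on its surface, 13.5 mm from its middle along its own -z (it turns with the stone); three to six of the six stones are present.
- stone1: Lumpy, smooth, dark brown clay stone, 35 x 27 x 27 mm, 16 g; its origin is on its surface, 13.5 mm from its middle along its own -z (it turns with the stone); three to six of the six stones are present.
- stone2: Lumpy, smooth, dark brown clay stone, 35 x 27 x 27 mm, 16 g; its origin is on its surface, 13.5 mm from its middle along its own -z (it turns with the stone); three to six of the six stones are present.
- stone3: Lumpy, smooth, dark brown clay stone, 35 x 27 x 27 mm, 16 g; its origin is on its surface, 13.5 mm from its middle along its own -z (it turns with the stone); three to six of the six stones are present.
- stone4: Lumpy, smooth, dark brown clay stone, 35 x 27 x 27 mm, 16 g; its origin is on its surface, 13.5 mm from its middle along its own -z (it turns with the stone); three to six of the six stones are present.
- stone5: Lumpy, smooth, dark brown clay stone, 35 x 27 x 27 mm, 16 g; its origin is on its surface, 13.5 mm from its middle along its own -z (it turns with the stone); three to six of the six stones are present.
- cleaner: Bystander: purple cleaner bottle, 68 mm across, 200 mm high.
- seed_tin: Bystander: small tin with a yellow label, 60 mm across, 45 mm high.
- paint_can: Bystander: paint can with a blue label, 90 mm across, 100 mm high.
- spare_pot: Bystander: empty terracotta pot, 84 mm across, 80 mm high.
- brush: Bystander: hand brush lying on the table.

How it is judged:
On the way, in this order (a step that is already met when the one before it is completed fails the run):
1. the empty planter is square against both fences (x of planter in the frame of board above 0.029 m and y of planter in the frame of board below -0.029 m and angle between the x axis of planter and the x axis of board, either way round below 0.05 rad and angle between planter's own z axis and vertical below 0.06 rad), for 0.2 s.
2. the sash is fully raised (value of joint sash above 0.075 m), for 0.2 s.
3. every stone is in the planter (x of stone0 in the frame of planter between -0.085 and 0.085 m and y of stone0 in the frame of planter between -0.075 and 0.075 m and z of stone0 in the frame of planter between 0 and 0.055 m and x of stone1 in the frame of planter between -0.085 and 0.085 m and y of stone1 in the frame of planter between -0.075 and 0.075 m and z of stone1 in the frame of planter between 0 and 0.055 m and x of stone2 in the frame of planter between -0.085 and 0.085 m and y of stone2 in the frame of planter between -0.075 and 0.075 m and z of stone2 in the frame of planter between 0 and 0.055 m and x of stone3 in the frame of planter between -0.085 and 0.085 m and y of stone3 in the frame of planter between -0.075 and 0.075 m and z of stone3 in the frame of planter between 0 and 0.055 m and x of stone4 in the frame of planter between -0.085 and 0.085 m and y of stone4 in the frame of planter between -0.075 and 0.075 m and z of stone4 in the frame of planter between 0 and 0.055 m and x of stone5 in the frame of planter between -0.085 and 0.085 m and y of stone5 in the frame of planter between -0.075 and 0.075 m and z of stone5 in the frame of planter between 0 and 0.055 m), for 0.2 s.
At the end, for the whole second after the job is handed in: Planter within 6 mm of both fences and within 0.05 rad of square, all the stones inside it, sash shut to within 6 mm, scoop flat on the mat (its middle over the mat), everything at rest (all of step 1 and all of step 3 and value of joint sash below 0.006 m and x of scoop_mid in the frame of mat between -0.14 and 0.14 m and y of scoop_mid in the frame of mat between -0.055 and 0.055 m and angle between scoop's own z axis and vertical below 0.1 rad and height (world z) of scoop_mid below 0.012 m and linear speed of scoop below 0.03 m/s and linear speed of planter below 0.02 m/s); the robot touches nothing.
It fails at once if a stone inside the bin is touched by the fingers ((contact force between the fingers and stone0 above 0.5 N and x of stone0 in the frame of bin between -0.069 and 0.1 m and y of stone0 in the frame of bin between -0.076 and 0.076 m) or (contact force between the fingers and stone1 above 0.5 N and x of stone1 in the frame of bin between -0.069 and 0.1 m and y of stone1 in the frame of bin between -0.076 and 0.076 m) or (contact force between the fingers and stone2 above 0.5 N and x of stone2 in the frame of bin between -0.069 and 0.1 m and y of stone2 in the frame of bin between -0.076 and 0.076 m) or (contact force between the fingers and stone3 above 0.5 N and x of stone3 in the frame of bin between -0.069 and 0.1 m and y of stone3 in the frame of bin between -0.076 and 0.076 m) or (contact force between the fingers and stone4 above 0.5 N and x of stone4 in the frame of bin between -0.069 and 0.1 m and y of stone4 in the frame of bin between -0.076 and 0.076 m) or (contact force between the fingers and stone5 above 0.5 N and x of stone5 in the frame of bin between -0.069 and 0.1 m and y of stone5 in the frame of bin between -0.076 and 0.076 m)).
It fails at once if a bystander is shifted by more than 4 cm or toppled (distance of any of cleaner, seed_tin, paint_can, spare_pot, brush from where it was at the start of the episode above 0.04 m or angle between any of cleaner, seed_tin, paint_can, spare_pot's own z axis and vertical above 0.5 rad).
Of stone0, stone1, stone2, stone3, stone4, stone5 only 3 to 6 are there at a start; the rules pass over those that are not, and their reading is None.
At some moment in a run one of scoop, planter may be knocked a few centimetres aside while the robot is not near it.
It also fails if it takes over 210 s, if anything falls off the work surface, if the arm or the gripper's body presses on something with over 40 N, if the wrist force passes 120 N, or if a joint passes its speed limit or range.

## Working session

There is one attempt and no reset: what is moved stays moved. The work goes in short steps, each a Python script; the robot and the scene stay as the last script left them, time stands still between calls to the robot, and variables do not carry over. Pictures are saved under pics/ and viewed, at most 14 in all, crops included, and the job is handed in when it is done.

```bash
ls; mkdir -p pics
cat > h.py <<'E'
from plant import r, gripper_to, inverse_kinematics, vision, models, telemetry
import numpy as np, cv2
from scipy.spatial.transform import Rotation as R
def snap(c,name=None):
    im=vision.snapshot(c)
    if name: cv2.imwrite(f'pics/{name}.png',cv2.cvtColor(im,cv2.COLOR_RGB2BGR))
    return im
def cal(c):
    k=vision.get_calibration(c)
    K=np.array([[k['fx'],0,k['cx']],[0,k['fy'],k['cy']],[0,0,1]])
    q=k['orientation']; Rm=R.from_quat([q[1],q[2],q[3],q[0]]).as_matrix()
    return K,np.array(k['D'],float),np.array(k['position']),Rm
def pix2w(c,uv,z):
    K,D,p,Rm=cal(c)
    u=cv2.undistortPoints(np.array(uv,float).reshape(-1,1,2),K,D).reshape(-1,2)
    d=np.c_[u,np.ones(len(u))]@Rm.T
    return p+d*((z-p[2])/d[:,2])[:,None]
def w2pix(c,P):
    K,D,p,Rm=cal(c)
    P=(np.atleast_2d(P)-p)@Rm
    return cv2.projectPoints(P,np.zeros(3),np.zeros(3),K,D)[0].reshape(-1,2)
def quat(Rm):
    q=Rm.as_quat(); return [q[3],q[0],q[1],q[2]]
def down(yaw):  # tool z down, tool y (closing line) at world angle yaw
    y=np.array([np.cos(yaw),np.sin(yaw),0]); z=np.array([0,0,-1.])
    return quat(R.from_matrix(np.c_[np.cross(y,z),y,z]))
E
python3 - <<'E'
from h import *
np.set_printoptions(precision=4,suppress=True)
for c in('top','side'):
    snap(c,c+'0'); print(c,cal(c)[2],cal(c)[3].tolist(),cal(c)[0][0,0])
    for n in 'bin sash_handle board planter mat scoop scoop_lip scoop_mid stone0 cleaner seed_tin paint_can spare_pot brush'.split():
        print(n,[(np.round(d['at'],3).tolist(),round(d['score'],2)) for d in models.mark_of(n,c)[:6]])
print(telemetry.current_t(), telemetry.current_tool_rot(), telemetry.current_opening())
E
```

```text
pics
top [0.3998 0.0587 0.9878] [[-0.025188637411804465, -0.9803884893745213, 0.19545828825424827], [-0.9996655043347308, 0.02584938270098333, 0.0008299741963038731], [-0.00586617324369737, -0.19537200238499441, -0.9807116644027196]] 388.67544365287154
bin [([0.648, 0.26, -0.001], 0.76)]
sash_handle [([0.64, 0.19, 0.13], 0.92)]
board [([0.729, 0.017, 0.0], 0.35)]
planter [([0.592, -0.273, 0.004], 0.75)]
mat [([0.478, 0.032, -0.003], 0.93)]
scoop [([0.44, -0.067, 0.002], 0.88), ([0.786, -0.083, -0.001], 0.26)]
scoop_lip [([0.498, 0.158, 0.004], 0.89)]
scoop_mid []
stone0 []
cleaner [([0.395, 0.357, 0.002], 0.96)]
seed_tin [([0.4, 0.197, -0.004], 0.64)]
paint_can [([0.797, 0.02, -0.0], 0.61), ([0.644, 0.262, -0.002], 0.29)]
spare_pot [([0.781, -0.083, -0.003], 0.61), ([0.643, 0.26, -0.0], 0.61)]
brush [([0.732, 0.019, -0.001], 0.7)]
side [ 0.4706 -0.5905  0.8669] [[0.9860152049596322, -0.12002934609825636, 0.11561562032718321], [-0.16615955736378543, -0.7615138076171866, 0.6264884055631399], [0.01284589759749337, -0.6369377339140769, -0.7708082161156011]] 379.0372243719932
bin [([0.642, 0.262, 0.005], 0.71)]
sash_handle [([0.64, 0.191, 0.129], 0.82), ([0.726, 0.019, -0.001], 0.56)]
board [([0.722, 0.018, 0.0], 0.18)]
planter [([0.598, -0.271, 0.004], 0.59)]
mat [([0.48, 0.035, -0.0], 0.82)]
scoop [([0.44, -0.067, 0.005], 0.91), ([0.644, 0.258, 0.003], 0.35), ([0.724, 0.019, 0.001], 0.34)]
scoop_lip [([0.49, 0.155, 0.006], 0.59)]
scoop_mid [([0.464, 0.044, 0.005], 0.76)]
stone0 []
cleaner [([0.402, 0.354, -0.0], 0.66)]
seed_tin [([0.398, 0.192, 0.004], 0.81)]
paint_can [([0.794, 0.015, 0.004], 0.94)]
spare_pot [([0.781, -0.086, -0.001], 0.9), ([0.644, 0.261, 0.003], 0.36), ([0.474, 0.036, 0.001], 0.22)]
brush [([0.723, 0.018, -0.002], 0.7), ([0.595, -0.27, -0.003], 0.61)]
1.5 [ 0.      0.9895  0.1444 -0.    ] 0.09411462574059762
```

View pics/top0.png

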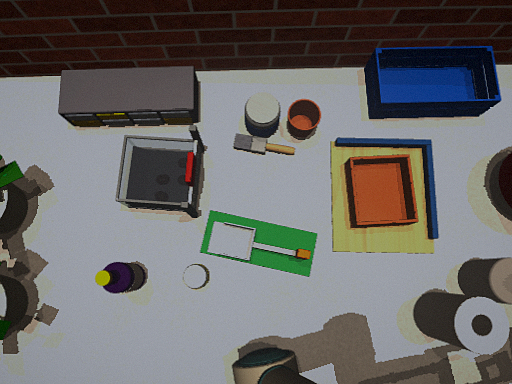

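View pics/side0.png

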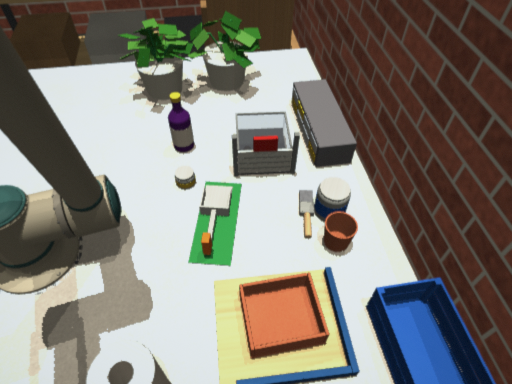

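The top view shows the bin with its front facing right (world -y), the scoop on the mat with its lip toward the bin, and the board's fences on the far (+x) and right (-y) sides. The planter sits roughly at the board's middle, slightly turned. I'll zoom in on the board and the bin to measure.

Run:
```python
import cv2,numpy as np
t=cv2.imread('pics/top0.png'); s=cv2.imread('pics/side0.png')
a=cv2.resize(t[130:260,325:445],None,fx=3,fy=3,interpolation=cv2.INTER_CUBIC)
b=cv2.resize(t[120:225,105:215],None,fx=4,fy=4,interpolation=cv2.INTER_CUBIC)
b=cv2.convertScaleAbs(b,alpha=1.3,beta=20)
m=np.zeros((600,800,3),np.uint8); m[:390,:360]=a; m[:420,360:800]=b
cv2.imwrite('pics/z1.png',m)
b=cv2.resize(s[100:180,225:305],None,fx=5,fy=5,interpolation=cv2.INTER_CUBIC)
c=cv2.resize(s[262:384,210:360],None,fx=2.6,fy=2.6,interpolation=cv2.INTER_CUBIC)
m=np.zeros((420,800,3),np.uint8); m[:400,:400]=b; m[:c.shape[0],405:405+c.shape[1]]=c
cv2.imwrite('pics/z2.png',m)
```

```text
(no output)
```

View pics/z1.png

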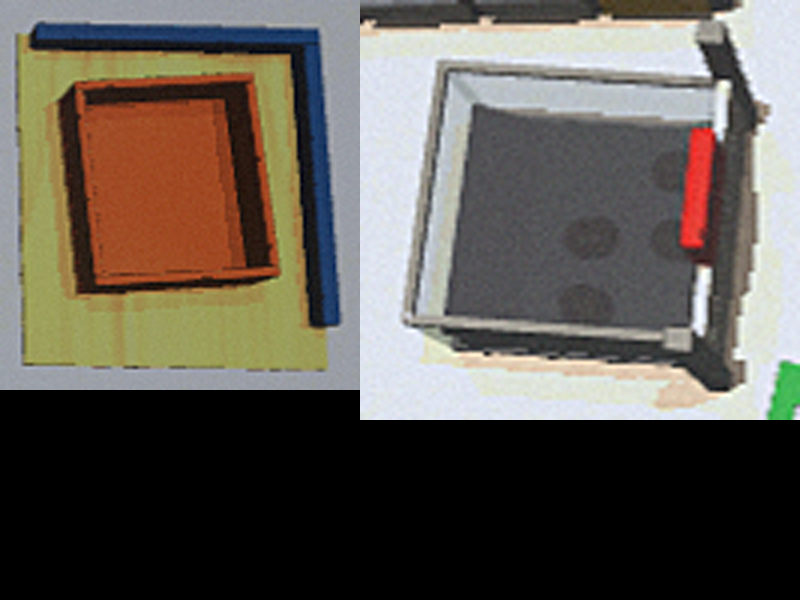

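View pics/z2.png

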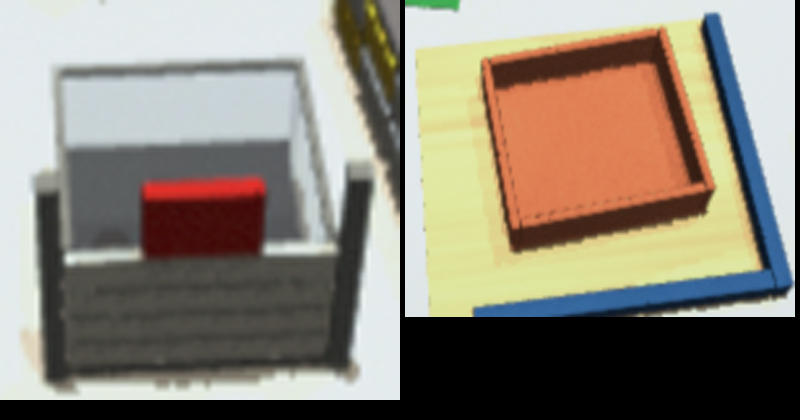

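The bin shows at least four stones: z1 (672,170), (590,238), (670,240), (585,302). The planter is turned by a few degrees, about 2 to 3 cm short of the fences. Next I'll measure the board, planter and bin poses numerically by colour segmentation.

```bash
cat >> h.py <<'E'
from scipy.optimize import minimize
def box_pts(x,y,yaw,hx,hy,z0,z1):
    c,s=np.cos(yaw),np.sin(yaw)
    return np.array([[x+c*a*hx-s*b*hy,y+s*a*hx+c*b*hy,z] for a in(-1,1) for b in(-1,1) for z in(z0,z1)])
def fit_box(masks,x0,hx,hy,z0,z1):
    S=4
    def cost(v):
        t=0
        for c,m in masks.items():
            hull=cv2.convexHull(w2pix(c,box_pts(*v,hx,hy,z0,z1)).astype(np.float32))
            im=np.zeros((384*S,512*S),np.uint8)
            cv2.fillConvexPoly(im,np.round(((hull+.5)*S-.5)*16).astype(np.int32),255,shift=4)
            t+=np.abs(cv2.resize(im,(512,384),interpolation=cv2.INTER_AREA)/255.-m).sum()
        return t
    s=np.array(x0)+np.vstack([np.zeros(3),np.diag([.01,.01,.08])])
    o=minimize(cost,x0,method='Nelder-Mead',options=dict(initial_simplex=s,xatol=1e-4,fatol=.05))
    return o.x,o.fun
def orange(im):
    h=cv2.cvtColor(im,cv2.COLOR_RGB2HSV)
    return h
def planter_mask(c,im,ctr):
    # seeds by network, cleaned by hole filling
    d=models.regions_of('planter',c)
    best=None
    for e in d[:3]:
        m=e['pixels']
        ys,xs=np.nonzero(m)
        if len(xs)>1500 and (best is None or e['score']>best[0]): best=(e['score'],m)
    return best[1].astype(float) if best else None
def planter_pose(ctr=(.6,-.27,0)):
    ms={}
    for c in('top','side'):
        im=snap(c); m=planter_mask(c,im,ctr)
        if m is not None: ms[c]=m
    x,f=fit_box(ms,list(ctr),.085,.075,.005,.065)
    return x,f,{c:int(m.sum()) for c,m in ms.items()}
E
python3 - <<'E'
from h import *
np.set_printoptions(precision=4,suppress=True)
p,f,n=planter_pose((.595,-.272,.08)); print('planter',p,f,n)
im=cv2.cvtColor(cv2.imread('pics/top0.png'),cv2.COLOR_BGR2RGB).astype(int)
blue=(im[...,2]-im[...,0]>45)
# +x fence: per col the lower edge (inner top)
def edge_rows(cols,lo,hi):
    o=[]
    for c in cols:
        v=(im[lo:hi,c,2]-im[lo:hi,c,0]).astype(float); k=np.nonzero(v>45)[0]
        if len(k): 
            j=k[-1]; o.append((c,lo+j+ (v[j]-45)/max(v[j]-v[j+1],1)))
    return np.array(o)
A=edge_rows(range(340,415,3),132,155)
B=[]
for rr in range(155,232,3):
    v=(im[rr,415:445,2]-im[rr,415:445,0]).astype(float); k=np.nonzero(v>45)[0]; j=k[0]
    B.append((415+j-(v[j]-45)/max(v[j]-v[j-1],1),rr))
for n,E in(('x',A),('y',np.array(B))):
    W=pix2w('top',E,.040)[:,:2]; vx,vy,x0,y0=cv2.fitLine(W.astype(np.float32),cv2.DIST_HUBER,0,.001,.001).ravel()
    res=(W-[x0,y0])@[-vy,vx]
    print(n,'fence',(x0,y0),'dir',(vx,vy),np.degrees(np.arctan2(vy,vx)),'rms',res.std(),len(W))
# stones approx & bin pts
S=np.array([(672,170),(590,238),(670,240),(585,302)],float); uv=(S-[360,0])/4+[105,120]
print('stones',pix2w('top',uv,.018)[:,:2])
print(w2pix('top',[[.645,.26,.004]]))
for c in('top','side'):
  for nm in ('sash','stone'): 
    for f in (models.mark_of,models.boxes_of):
      print(c,nm,[(np.round(d['at'],3).tolist(),round(d['score'],2)) for d in f({'sash':'sash_handle','stone':'stone1'}[nm],c)[:6]])
E
```

```text
planter [ 0.5925 -0.2689  0.0243] 359.8588235294118 {'top': 4755, 'side': 5750}
x fence (np.float32(0.71690476), np.float32(-0.2795129)) dir (np.float32(0.04777634), np.float32(0.99885803)) 87.261566 rms 0.00033166955389707256 25
y fence (np.float32(0.5860318), np.float32(-0.39138573)) dir (np.float32(0.9989593), np.float32(-0.045610245)) -2.6141813 rms 0.00038002686934742776 26
stones [[0.6849 0.2284]
 [0.641  0.2809]
 [0.6383 0.2293]
 [0.5991 0.2833]]
[[171.7221 179.0696]]
top sash [([0.639, 0.19, 0.13], 0.62)]
top sash [([0.634, 0.185, 0.1], 0.76)]
top stone []
top stone []
side sash [([0.643, 0.19, 0.129], 0.8), ([0.397, 0.195, 0.005], 0.18), ([0.478, 0.037, 0.002], 0.17)]
side sash [([0.638, 0.184, 0.073], 0.96)]
side stone []
side stone []
```

Run:
```python
from h import *
np.set_printoptions(precision=4,suppress=True)
ms={}
for c in('top','side'):
    im=snap(c); ms[c]=planter_mask(c,im,0)
for y in(-.12,-.04):
    print(fit_box(ms,[.595,-.272,y],.085,.075,.005,.065), [fit_box({c:ms[c]},[.595,-.272,y],.085,.075,.005,.065) for c in ms])
P=pix2w('top',[(192.5,128.75),(184.25,204.5)],.16)[:,:2]; print('posts top',P,np.linalg.norm(P[0]-P[1]), 'bin yaw',np.degrees(np.arctan2(*(P[0]-P[1])[::-1])) +90)
S=np.array([(53,178),(357,166)],float)/5+[225,100]
P=pix2w('side',S,.16)[:,:2]; print('posts side',P,np.linalg.norm(P[0]-P[1]), np.degrees(np.arctan2(*(P[1]-P[0])[::-1])) +90)
# red handle top face from top cam
im=snap('top').astype(int); red=(im[...,0]>200)&(im[...,1]<70)&(im[...,2]<80); red[:, :180]=0; red[:,205:]=0
ys,xs=np.nonzero(red); W=pix2w('top',np.c_[xs,ys],.145)[:,:2]; m=W.mean(0); u,s,v=np.linalg.svd(W-m); print('handle',m,v[0],np.ptp((W-m)@v[0]),np.ptp((W-m)@v[1]))
ov=im.astype(np.uint8).copy()
```

```text
(array([ 0.5921, -0.2692,  0.0311]), np.float64(328.4313725490196)) [(array([ 0.5925, -0.2671,  0.0272]), np.float64(73.96470588235294)), (array([ 0.5915, -0.2708,  0.0314]), np.float64(129.8))]
(array([ 0.5922, -0.2688,  0.0284]), np.float64(330.37254901960785)) [(array([ 0.5925, -0.267 ,  0.0271]), np.float64(73.96078431372548)), (array([ 0.5916, -0.2705,  0.0302]), np.float64(128.81176470588235))]
posts top [[0.7216 0.1829]
 [0.5487 0.2001]] 0.17372152444351943 bin yaw 84.30359760990774
posts side [[0.5539 0.1965]
 [0.7226 0.1806]] 0.16949474556827626 84.6133155702857Traceback (most recent call last):
  File "<stdin>", line 13, in <module>
  File "h.py", line 15, in pix2w
    u=cv2.undistortPoints(np.array(uv,float).reshape(-1,1,2),K,D).reshape(-1,2)
      ~~~~~~~~~~~~~~~~~~~^^^^^^^^^^^^^^^^^^^^^^^^^^^^^^^^^^^^^^^^
cv2.error: OpenCV(4.12.0) /io/opencv/modules/calib3d/src/undistort.dispatch.cpp:347: error: (-215:Assertion failed) CV_IS_MAT(_src) && CV_IS_MAT(_dst) && (_src->rows == 1 || _src->cols == 1) && (_dst->rows == 1 || _dst->cols == 1) && _src->cols + _src->rows - 1 == _dst->rows + _dst->cols - 1 && (CV_MAT_TYPE(_src->type) == CV_32FC2 || CV_MAT_TYPE(_src->type) == CV_64FC2) && (CV_MAT_TYPE(_dst->type) == CV_32FC2 || CV_MAT_TYPE(_dst->type) == CV_64FC2) in function 'cvUndistortPointsInternal'
```

```bash
cat >> h.py <<'E'
B=-0.0462
EX=np.array([np.cos(B),np.sin(B)]); EY=np.array([-np.sin(B),np.cos(B)])
BO=(.6090,-.2539)
def brd(u,v,z): # board frame -> world
    p=(u+BO[0])*EX+(v+BO[1])*EY; return [p[0],p[1],z]
def inbrd(p): return np.array([EX@p[:2]-BO[0],EY@p[:2]-BO[1]])
def bestdown(pos,yaw):
    q=np.array(telemetry.current_joints()); o=[]
    for k in(0,np.pi,-np.pi):
        Q=down(yaw+k); j=inverse_kinematics(pos,Q)
        if j is not None: o.append((np.abs(np.array(j)-q).max(),Q))
    return min(o,key=lambda t:t[0])[1]
def push(dx0,dy0,dx1,dy1,yaw,zlow=.042,guard=12,wid=None):
    a=brd(dx0,dy0,.2); Q=bestdown(a,yaw)
    p=telemetry.current_ee_pos()
    if p[2]<.19: r.move_l([p[0],p[1],.2],vel=.2)
    r.move_to(a,Q); r.move_l(brd(dx0,dy0,zlow),vel=.2)
    g=r.move_l(brd(dx1,dy1,zlow),vel=.05,guard=guard)
    e=telemetry.current_ee_pos(); f=telemetry.current_wrist_force()
    print('push stop',g,inbrd(e),f)
    r.move_l(brd(*(inbrd(e)+.15*(np.array([dx0,dy0])-inbrd(e))/max(.1,np.hypot(dx0-dx1,dy0-dy1))*.2),zlow),vel=.05)
    e=telemetry.current_ee_pos(); r.move_l([e[0],e[1],.2],vel=.25)
E
python3 - <<'E'
from h import *
np.set_printoptions(precision=4,suppress=True)
print(telemetry.current_wrist_force())
gripper_to(.094)
push(-.14,.0125,-.045,.0125,B+np.pi/2)
push(.035,.14,.035,.035,B)
p,f,n=planter_pose((.64,-.32,B)); print(p,inbrd(p),p[2]-B,f,n,telemetry.current_t())
E
```

```text
[ 0.1475 -0.6233  0.1391]
push stop True [-0.0595  0.0125] [-0.091  -1.2521  0.1027]
push stop True [0.0345 0.0467] [-0.505   0.6696  0.1292]
[ 0.6303 -0.3168 -0.05  ] [ 0.0353 -0.0335] -0.003767549274846467 327.4941176470588 {'side': 6130} 13.3583
```

```bash
cat >> h.py <<'E'
YB=np.radians(84.5); BX=np.array([np.cos(YB),np.sin(YB)]); BY=np.array([-np.sin(YB),np.cos(YB)])
BN=np.array([.638,.190])+.073*BX
def binw(u,v,z): p=BN+u*BX+v*BY; return [p[0],p[1],z]
E
python3 - <<'E'
from h import *
np.set_printoptions(precision=4,suppress=True)
push(-.11,-.035,-.045,-.035,B+np.pi/2)
gripper_to(.05)
a=[.638,.190,.22]; Q=bestdown(a,YB); r.move_to(a,Q)
r.move_l([.638,.190,.134],vel=.15); gripper_to(0,40)
print('open',telemetry.current_opening(),telemetry.current_finger_force())
g=r.move_l([.638,.190,.220],vel=.08,guard=30); e=telemetry.current_ee_pos(); print(g,e,telemetry.current_wrist_force())
gripper_to(.05); r.move_l([.638,.190,.28],vel=.2)
r.move_to([.45,-.1,.3],down(YB+np.pi) if 0 else bestdown([.45,-.1,.3],YB))
for c in('top','side'):
    im=snap(c,c+'1'); 
    for n in('sash_handle','scoop','scoop_lip','scoop_mid','planter'): print(c,n,[(np.round(d['at'],3).tolist(),round(d['score'],2)) for d in models.mark_of(n,c)[:2]])
t=cv2.imread('pics/top1.png');s=cv2.imread('pics/side1.png')
m=np.zeros((600,800,3),np.uint8)
m[:400,:400]=cv2.convertScaleAbs(cv2.resize(t[125:225,110:210],(400,400),interpolation=cv2.INTER_CUBIC),alpha=1.6,beta=20); m[:400,400:]=cv2.convertScaleAbs(cv2.resize(s[90:190,220:320],(400,400),interpolation=cv2.INTER_CUBIC),alpha=1.4,beta=20)
m[400:600,:266]=cv2.resize(t[120:255,320:500],(266,200)); m[400:600,300:600]=cv2.resize(s[180:280,180:330],(300,200))
cv2.imwrite('pics/m1.png',m); print(telemetry.current_t())
E
```

```text
push stop True [-0.0593 -0.0348] [-0.0704  0.202   0.6323]
open 0.013813986886845441 40.00041604042053
True [0.6381 0.1909 0.2136] [-0.0947 -1.8482  3.1657]
top sash_handle []
top scoop [([0.44, -0.068, 0.004], 0.68)]
top scoop_lip [([0.499, 0.158, 0.007], 0.88)]
top scoop_mid [([0.471, 0.043, 0.002], 0.7), ([0.799, 0.017, -0.0], 0.36)]
top planter []
side sash_handle [([0.638, 0.19, 0.209], 0.84), ([0.783, -0.087, -0.0], 0.47)]
side scoop [([0.436, -0.068, 0.003], 0.79)]
side scoop_lip [([0.491, 0.154, 0.004], 0.85), ([0.463, 0.043, 0.007], 0.48)]
side scoop_mid [([0.463, 0.046, 0.006], 0.57)]
side planter [([0.632, -0.322, 0.004], 0.77), ([0.783, -0.084, 0.0], 0.62)]
25.875
```

View pics/m1.png

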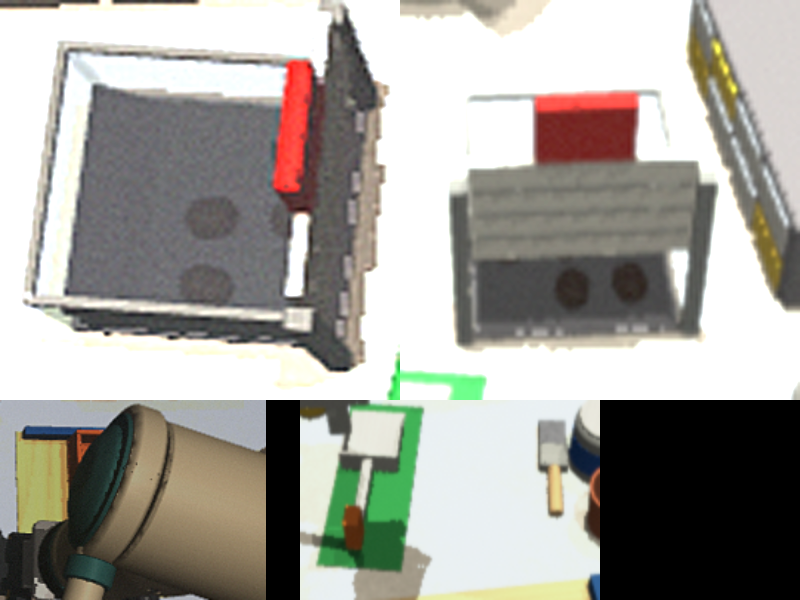

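The sash is up (handle at z 0.209). Four stones show: two at the front, seen in m1 at (571,288) and (630,282), and two behind them at (212,217) and (206,285). The scoop lies undisturbed on the mat. Next I'll check which grasp flip and pour heading the arm can reach.

```bash
cat >> h.py <<'E'
TZ=.054
FL=-1 # +1: tool x = scoop x ; -1: opposite
def sR(yaw,pitch): return R.from_euler('ZY',[yaw,pitch])  # pitch>0: lip down
def spose(ref,yaw,pitch,at=(.230,0,0),fl=None,dx=0.):
    "TCP pose so that scoop point `at` is at ref"
    fl=FL if fl is None else fl
    S=sR(yaw,pitch); o=np.array(ref)-S.apply(at); t=o+S.apply([dx,0,TZ])
    return list(t),quat(S*R.from_matrix(np.diag([1,-1,-1.]) if fl>0 else np.diag([-1,1,-1.])))
E
python3 - <<'E'
from h import *
np.set_printoptions(precision=2,suppress=True)
d=np.pi/180
for fl in(1,-1):
    print('FL',fl)
    def ik(n,ref,yaw,p,at=(.23,0,0)):
        t,q=spose(ref,yaw*d,p*d,at,fl); j=inverse_kinematics(t,q); print(n,np.round(t,3),None if j is None else np.array(j))
    ik('grasp',[.438,-.0675,.003],75.8,0,(0,0,0))
    for p in(0,-25): ik(f'bin{p}',binw(.06,.026,.006),84.5,p)
    ik('out',binw(-.12,.0,.08),84.5,-20)
    for y in(-100,-80,-60,-45,-20,0,30,60,90):
        for p in(-20,55,70): ik(f'pour{y},{p}',brd(.035,-.035,.07),y,p)
E
```

```text
FL 1
grasp [ 0.44 -0.07  0.06] [-0.31  0.21  1.99 -0.    0.94 -0.06]
bin0 [0.6  0.1  0.06] [ 0.04  0.43  1.63 -0.    1.09  0.14]
bin-25 [ 0.6   0.1  -0.04] [-0.24  0.57  1.81  0.56  0.91 -0.53]
out [ 0.61 -0.09  0.05] [-0.47  0.5   1.59  0.35  1.2  -0.53]
pour-100,-20 [ 0.67 -0.09  0.04] None
pour-100,55 [ 0.65 -0.23  0.29] [-0.84  0.68  1.01  0.8   2.02  2.62]
pour-100,70 [ 0.64 -0.29  0.3 ] [-0.94  0.82  0.9   1.    2.2   2.66]
pour-80,-20 [ 0.59 -0.09  0.04] None
pour-80,55 [ 0.61 -0.23  0.29] [-0.77  0.79  0.78  0.7   2.29  2.47]
pour-80,70 [ 0.62 -0.29  0.3 ] None
pour-60,-20 [ 0.51 -0.12  0.04] None
pour-60,55 [ 0.59 -0.24  0.29] [-0.69  0.89  0.58  0.53  2.54  2.23]
pour-60,70 [ 0.62 -0.29  0.3 ] None
pour-45,-20 [ 0.46 -0.15  0.04] [-0.34  0.17  2.18 -0.32  0.49  2.28]
pour-45,55 [ 0.57 -0.26  0.29] [-0.62  0.94  0.46  0.3   2.67  1.94]
pour-45,70 [ 0.61 -0.3   0.3 ] None
pour-20,-20 [ 0.41 -0.24  0.04] [-0.8   0.13  2.24  0.33  0.48  0.85]
pour-20,55 [ 0.55 -0.29  0.29] [-0.51  0.96  0.41 -0.32  2.7   1.19]
pour-20,70 [ 0.6  -0.31  0.3 ] None
pour0,-20 [ 0.4  -0.32  0.04] [-
[... 1706 characters left out ...]
.04] [-0.8   0.13  2.24  0.33  0.48 -2.3 ]
pour-20,55 [ 0.55 -0.29  0.29] [-0.51  0.96  0.41 -0.32  2.7  -1.95]
pour-20,70 [ 0.6  -0.31  0.3 ] None
pour0,-20 [ 0.4  -0.32  0.04] None
pour0,55 [ 0.54 -0.32  0.29] [-0.43  0.91  0.52 -0.63  2.53 -2.36]
pour0,70 [ 0.6  -0.32  0.3 ] None
pour30,-20 [ 0.43 -0.44  0.04] None
pour30,55 [ 0.55 -0.36  0.29] [-0.31  0.77  0.82 -0.8   2.14 -2.64]
pour30,70 [ 0.61 -0.33  0.3 ] None
pour60,-20 [ 0.51 -0.52  0.04] [-1.05  0.69  1.23  0.3   1.4   2.53]
pour60,55 [ 0.59 -0.39  0.29] None
pour60,70 [ 0.62 -0.34  0.3 ] None
pour90,-20 [ 0.63 -0.55  0.04] [-0.91  0.96  0.67  0.22  1.79  2.26]
pour90,55 [ 0.63 -0.41  0.29] None
pour90,70 [ 0.63 -0.35  0.3 ] None
```

```bash
cat >> h.py <<'E'
FL=1; D=np.pi/180
def go(ref,yaw,pitch,at=(.23,0,0),vel=.15,guard=None,j=False):
    t,q=spose(ref,yaw*D,pitch*D,at)
    if j: return r.move_to(t,q)
    return r.move_l(t,q,vel=vel,guard=guard)
E
python3 - <<'E'
from h import *
np.set_printoptions(precision=4,suppress=True)
gripper_to(.06)
O=(0,0,0); g=[.438,-.0675]
go(g+[.15],75.8,0,O,j=True); go(g+[.003],75.8,0,O,vel=.12)
gripper_to(0,60); print(telemetry.current_opening(),telemetry.current_finger_force())
go(g+[.20],75.8,0,O,vel=.1)
go([.438+.05,-.0675,.25],75.8,0,O,vel=.1)
exp=sR(75.8*D,0).apply([.23,0,0])+[.488,-.0675,.25]; print('expect lip',exp)
for c in('top','side'):
    snap(c,c+'2')
    for n in('scoop_lip','scoop_mid'): print(c,n,[(np.round(d['at'],4).tolist(),round(d['score'],2)) for d in models.mark_of(n,c)[:2]])
print(telemetry.current_t(),telemetry.current_torque(),telemetry.current_wrist_force(),telemetry.current_opening())
E
```

```text
0.01937941694905058 60.00023424625397
expect lip [0.5444 0.1555 0.25  ]
top scoop_lip [([0.5477, 0.1582, 0.2493], 0.87)]
top scoop_mid [([0.516, 0.0407, 0.2471], 0.95), ([0.6469, 0.2591, -0.0], 0.36)]
side scoop_lip [([0.5439, 0.1523, 0.2467], 0.77)]
side scoop_mid [([0.5128, 0.0442, 0.2517], 0.69)]
32.8667 [-0.3112 -0.0079 -0.0143] [-0.1769  0.4901 -2.5818] 0.019584462867597862
```

View pics/side2.png

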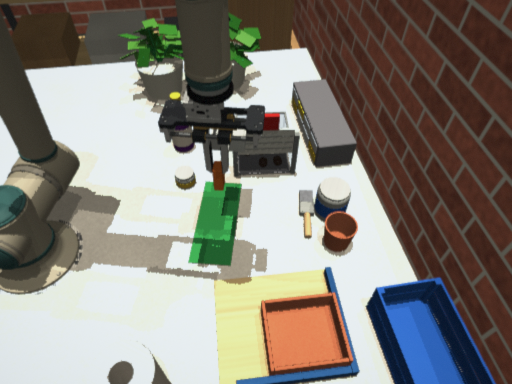

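The side view shows the scoop hanging level in the gripper with both front stones visible through the opening, and the planter square in its corner. Scooping pass 1.

```bash
cat >> h.py <<'E'
YBD=84.5
def scoop_pass(v,name,u_end=.058,yoff=0.):
    go(binw(-.14,v,.20),YBD,0,vel=.25); go(binw(-.13,v,.0075),YBD,0,vel=.2)
    go(binw(-.055,v,.0065),YBD,0,vel=.1,guard=25)
    go(binw(-.045,v,.0047),YBD,0,vel=.05,guard=25)
    g=go(binw(u_end,v,.0047),YBD,0,vel=.09,guard=25)
    e=np.array(telemetry.current_ee_pos()); uu=(e[:2]-BN)@BX+.23; print('in',g,'lip u',uu,telemetry.current_wrist_force())
    go(binw(min(uu,.06)+.008,v,.021),YBD,-4,vel=.05,guard=30)
    go(binw(min(uu,.06)+.016,v,.054),YBD,-12,vel=.05,guard=30)
    r.hold(.3)
    for c in('top','side'): snap(c,name+c)
def mosaic(name,out,side=(90,250,180,330),top=(110,230,100,260)):
    t=cv2.imread(f'pics/{name}top.png')[top[0]:top[1],top[2]:top[3]]; s=cv2.imread(f'pics/{name}side.png')[side[0]:side[1],side[2]:side[3]]
    f=lambda a:cv2.convertScaleAbs(cv2.resize(a,None,fx=400/a.shape[1],fy=400/a.shape[1],interpolation=cv2.INTER_CUBIC),alpha=1.5,beta=15)
    t,s=f(t),f(s); m=np.zeros((max(len(t),len(s)),800,3),np.uint8); m[:len(t),:400]=t; m[:len(s),400:]=s; cv2.imwrite(f'pics/{out}.png',m)
E
python3 - <<'E'
from h import *
np.set_printoptions(precision=4,suppress=True)
scoop_pass(.026,'p1'); mosaic('p1','p1m'); print(telemetry.current_t(),telemetry.current_torque(),telemetry.current_wrist_force())
E
```

```text
in True lip u -0.07540171766207301 [-0.2555 -2.6957  1.4978]
36.9 [-0.4725 -0.0241 -0.0187] [-0.0025  0.7607 -2.0155]
```

View pics/p1m.png

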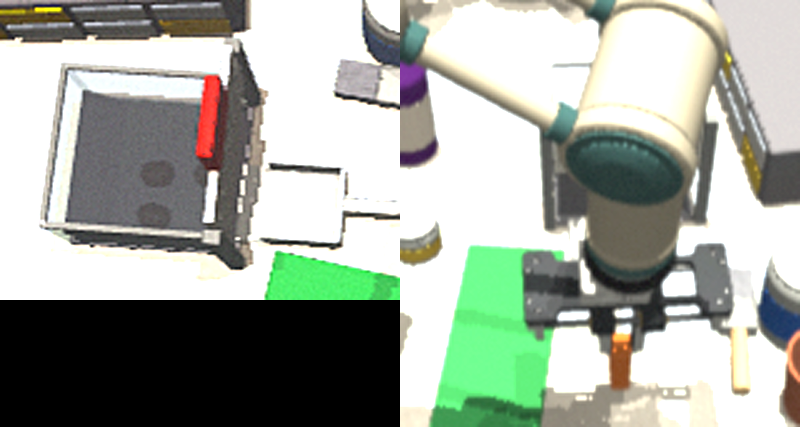

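The lip stopped at the bin's front edge (top view: pan at (305,205), still outside), so it probably sagged below the 4 mm floor step. I'll check the scoop's pitch in the grip, then re-enter with the lip slightly raised.

```bash
cat >> h.py <<'E'
def lipcheck(ref,yaw,n=3):
    go(ref,yaw,0,vel=.2); o=[]
    S=sR(yaw*D,0)
    for c in('top','side'):
        for k in range(n):
            snap(c)
            for nm,x in(('scoop_lip',.23),('scoop_mid',.11)):
                d=models.mark_of(nm,c)
                if d:
                    P=S.inv().apply(np.array(d[0]['at'])-np.array(ref))+[.23-x,0,0]
                    if np.abs(P).max()<.04: o.append((c,nm,P))
    for nm in('scoop_lip','scoop_mid'):
      for c in('top','side'):
        q=[P for a,b,P in o if b==nm and a==c]
        if q: print(nm,c,np.mean(q,0),len(q))
E
python3 - <<'E'
from h import *
np.set_printoptions(precision=4,suppress=True)
go(binw(-.16,.026,.1),YBD,-12,vel=.15)
lipcheck(binw(-.16,.026,.15),YBD); print(telemetry.current_t(),telemetry.current_opening())
snap('side','c3')
E
```

```text
scoop_mid top [-0.0161 -0.0007 -0.023 ] 3
scoop_mid side [-0.0169  0.0031 -0.0171] 2
39.3333 0.01920044999063402
```

Run:
```python
from h import *
np.set_printoptions(precision=4,suppress=True)
ref=binw(-.17,.005,0.)
go(ref[:2]+[.06],YBD,0,vel=.15)
g=go(ref[:2]+[.0],YBD,0,vel=.04,guard=14); print(g,telemetry.current_ee_pos(),telemetry.current_wrist_force())
lipcheck(list(ref[:2])+[telemetry.current_ee_pos()[2]-TZ],YBD)
snap('top','c4top');snap('side','c4side'); mosaic('c4','c4m',side=(130,290,180,340),top=(110,270,130,330)); print(telemetry.current_t())
```

```text
False [ 0.6018 -0.135   0.0545] [-1.3281 -2.2694  5.3257]
scoop_lip top [-0.002  -0.0037  0.002 ] 3
scoop_lip side [-0.0061  0.0022  0.0006] 3
scoop_mid top [-0.0006 -0.0017 -0.    ] 3
43.05
```

View pics/c4m.png

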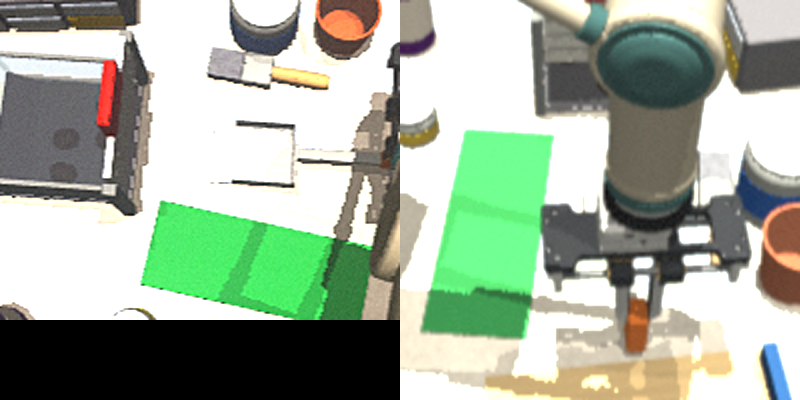

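The scoop is flat on the table again (top mosaic: pan at (260,150)). Regrasp and enter with the lip raised.

```bash
cat >> h.py <<'E'
def scoop_pass(v,name,u_end=.060,G=10,out=True):
    go(binw(-.13,v,.03),YBD,-3,vel=.15)
    go(binw(-.12,v,.020),YBD,-3,vel=.1)
    g1=go(binw(-.045,v,.020),YBD,-3,vel=.08,guard=G)
    g2=go(binw(-.040,v,.0045),YBD,0,vel=.03,guard=G)
    g=go(binw(u_end,v,.0045),YBD,0,vel=.08,guard=G)
    e=np.array(telemetry.current_ee_pos()); uu=(e[:2]-BN)@BX+.23; print('in',g1,g2,g,'lip u',uu,e[2],telemetry.current_wrist_force())
    snap('top',name+'a')
    if uu<.03: return False
    u=min(uu,.062)
    go(binw(u+.006,v,.021),YBD,-4,vel=.06,guard=20)
    go(binw(u+.010,v,.054),YBD,-12,vel=.06,guard=20)
    r.hold(.3)
    for c in('top','side'): snap(c,name+c)
    return True
E
python3 - <<'E'
from h import *
np.set_printoptions(precision=4,suppress=True)
gripper_to(.03); ref=binw(-.17,.005,0.); ref[0]-=.003*BX[0]; ref[1]-=.003*BX[1]
go(ref,YBD,0,vel=.05); gripper_to(0,60); print(telemetry.current_opening())
go(binw(-.17,.005,.05),YBD,0,vel=.1); go(binw(-.16,.026,.05),YBD,-3,vel=.1)
print(scoop_pass(.026,'p2')); print(telemetry.current_t(),telemetry.current_torque())
t=cv2.imread('pics/p2a.png');s=cv2.imread('pics/p2top.png') 
if s is not None:
  f=lambda a:cv2.convertScaleAbs(cv2.resize(a[115:225,105:215],(400,400),interpolation=cv2.INTER_CUBIC),alpha=1.6,beta=15); cv2.imwrite('pics/p2m.png',np.hstack([f(t),f(s)]))
E
```

```text
0.01943661695659767
in False False False lip u 0.0599887172717842 0.05840878334208851 [-0.1944  0.4932 -1.3372]
True
49.675 [-0.5501 -0.0253  0.027 ]
```

View pics/p2m.png

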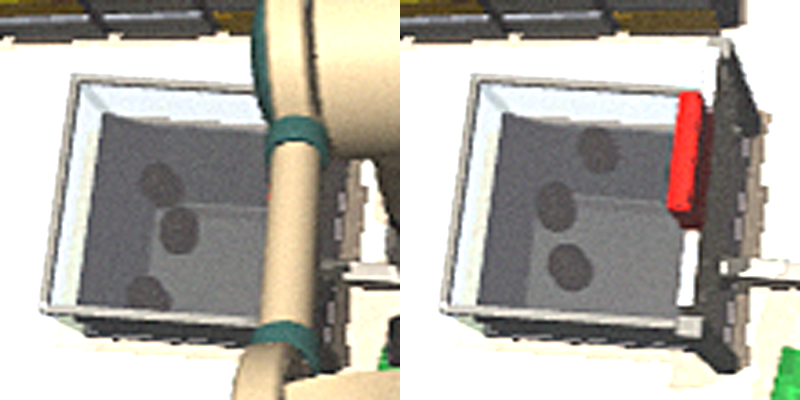

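After the lift (right half), one stone is well on the pan at (570,265), one is near the lip corner at (555,207), and one is off the pan at (598,150). The fourth is hidden behind the handle. I'll retract gently and look.

Run:
```python
from h import *
np.set_printoptions(precision=4,suppress=True)
v=.026
go(binw(.02,v,.052),YBD,-12,vel=.04)
go(binw(-.115,v,.052),YBD,-12,vel=.06)
go(binw(-.13,v,.10),YBD,-12,vel=.08)
for c in('top','side'): snap(c,'p3'+c)
mosaic('p3','p3m',side=(90,250,180,340),top=(110,240,100,280)); print(telemetry.current_t(),telemetry.current_torque())
```

```text
54.35 [-0.5661 -0.037  -0.0053]
```

View pics/p3m.png

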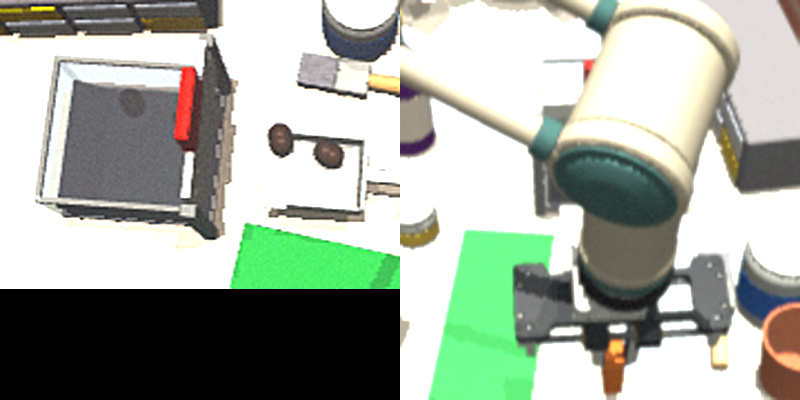

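Two stones are out. One is well in the pan at p3m (330,153). The other is perched on the lip corner at (280,138), where there is no side wall, so I'll roll the scoop to bring it inwards before carrying. The third is at the back of the bin at (132,102), and the fourth isn't visible.

```bash
cat >> h.py <<'E'
ROLL=0.
def sR(yaw,pitch): return R.from_euler('ZYX',[yaw,pitch,ROLL*D])
E
python3 - <<'E'
import h
from h import *
np.set_printoptions(precision=4,suppress=True)
v=.026
p=(.2,-.03,0); 
P=sR(YBD*D,-12*D); ref=np.array(binw(-.13,v,.10))-P.apply([.23,0,0])+P.apply(p)
ref=list(ref)
h.ROLL=-6; h.go(ref,YBD,-14,p,vel=.015)
h.ROLL=-12; h.go(ref,YBD,-17,p,vel=.015)
h.ROLL=-16; h.go(ref,YBD,-22,p,vel=.02)
r.hold(.3); snap('top','p4a')
h.ROLL=-4; h.go(ref,YBD,-22,p,vel=.015); snap('top','p4b')
f=lambda n:cv2.resize(cv2.imread(f'pics/{n}.png')[120:240,100:290],None,fx=2.1,fy=2.1,interpolation=cv2.INTER_CUBIC)
cv2.imwrite('pics/p4m.png',np.hstack([f('p4a'),f('p4b')])); print(telemetry.current_t())
E
```

```text
59.0833
```

View pics/p4m.png

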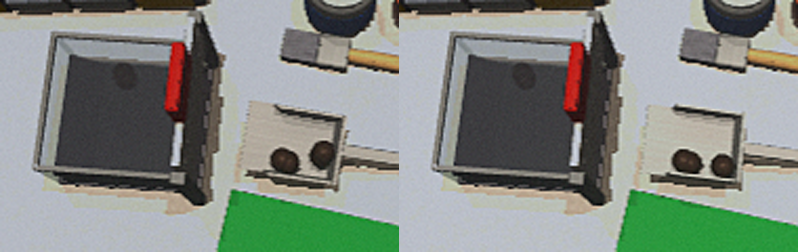

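Both stones are now deep in the pan (right half, about (690,160) and (722,165)). Carrying them to the planter and pouring.

```bash
cat >> h.py <<'E'
def stones(c,im=None):
    im=snap(c) if im is None else im
    a=im.astype(int); h_=cv2.cvtColor(im,cv2.COLOR_RGB2HSV)
    m=((a.max(2)<95)&(a[...,0]-a[...,2]>12)).astype(np.uint8)
    return m
def pour(yaw=60):
    MID=(.175,0,0); c=brd(.035,-.035,0)[:2]; d=np.array([np.cos(yaw*D),np.sin(yaw*D)])
    e=telemetry.current_ee_pos()
    r.move_l([e[0],e[1],max(e[2],.2)],vel=.15)
    go(list(c)+[.2],yaw,-18,MID,vel=.17)
    r.hold(.2)
    L=lambda k,z:list(np.array(c)+k*d)+[z]
    go(L(-.0,.13),yaw,10,vel=.12)
    go(L(-.03,.085),yaw,40,vel=.12)
    go(L(-.03,.075),yaw,62,vel=.12); r.hold(.6)
    for k in range(2): go(L(-.03,.085),yaw,57,vel=.1); go(L(-.03,.075),yaw,63,vel=.1)
    go(L(-.03,.14),yaw,50,vel=.15); go(list(c)+[.25],yaw,0,MID,vel=.2)
E
python3 - <<'E'
from h import *
np.set_printoptions(precision=4,suppress=True)
pour()
print(telemetry.current_t(),telemetry.current_torque(),telemetry.current_wrist_force())
go(binw(-.16,-.028,.2),YBD,0,vel=.25)
for c in('top','side'): 
    im=snap(c,'p5'+c)
    print(c,[(np.round(d['at'],3).tolist(),round(d['score'],2)) for d in models.boxes_of('stone0',c)])
p=planter_pose((.633,-.322,B)); print(inbrd(p[0]),p[0][2]-B,p[1:])
lipcheck(binw(-.16,-.028,.2),YBD,2)
t=cv2.imread('pics/p5top.png'); s=cv2.imread('pics/p5side.png')
m=np.zeros((600,800,3),np.uint8); m[:360,:400]=cv2.resize(t[120:228,100:220],(400,360),interpolation=cv2.INTER_CUBIC)
m[:360,400:]=cv2.resize(s[264:384,230:363],(400,360)); m[360:600,:300]=cv2.resize(s[90:210,180:330],(300,240)); m[360:600,400:]=cv2.resize(t[130:250,300:500],(400,240))
cv2.imwrite('pics/p5m.png',m); print(telemetry.current_t())
E
```

```text
68.7167 [-0.296   0.0542  0.0268] [-0.8627 -0.4712 -2.4472]
top [([0.474, 0.031, 0.002], 0.75), ([0.687, -0.306, 0.039], 0.52)]
side [([0.69, -0.315, 0.037], 0.53), ([0.623, 0.186, 0.167], 0.45), ([0.719, 0.012, 0.017], 0.41)]
[ 0.0355 -0.0352] -0.0030684827144385404 (np.float64(3755.0549019607843), {'top': 1827, 'side': 5738})
scoop_lip top [-0.0065 -0.0026 -0.0202] 2
scoop_mid top [-0.0064 -0.0014 -0.0119] 2
scoop_mid side [-0.0033  0.0026 -0.0063] 1
71.55
```

View pics/p5m.png

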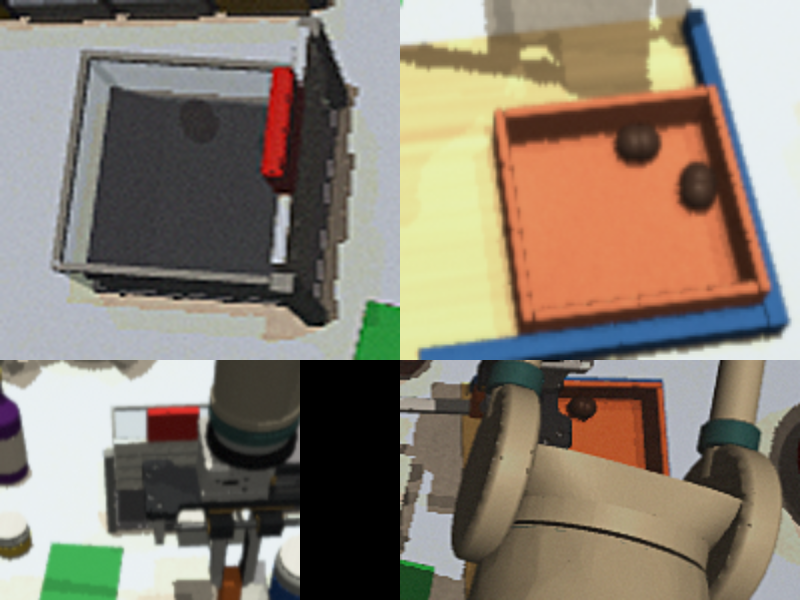

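Two stones are in the planter (p5m about (637,143) and (697,187)), which is still square. One remains at the back right of the bin (198,122), and one is presumably hidden by the handle. The scoop has sagged about 4°, so I'll re-level it on the table and then do pass 2 on the right side.

```bash
cat >> h.py <<'E'
def relevel(dx=-.004):
    ref=binw(-.17,.005,0.)
    go(ref[:2]+[.06],YBD,0,vel=.2); go(ref,YBD,0,vel=.05,guard=14)
    gripper_to(.03); ref=binw(-.17+dx,.005,0.)
    go(ref,YBD,0,vel=.05); gripper_to(0,60); print('grip',telemetry.current_opening())
    go(binw(-.17,.005,.05),YBD,0,vel=.1)
E
python3 - <<'E'
from h import *
np.set_printoptions(precision=4,suppress=True)
print('back stone',pix2w('top',[(159.4,156.6)],.02))
relevel()
print(scoop_pass(-.027,'p6')); print(telemetry.current_t(),telemetry.current_torque())
v=-.027
go(binw(.02,v,.052),YBD,-12,vel=.04)
go(binw(-.02,v,.052),YBD,-12,vel=.06)
snap('side','p6b'); snap('top','p6c')
f=lambda n,a,b:cv2.resize(cv2.imread(f'pics/{n}.png')[a[0]:a[1],a[2]:a[3]],b,interpolation=cv2.INTER_CUBIC)
A=(115,225,105,225)
m=np.zeros((600,800,3),np.uint8); m[:300,:327]=f('p6a',A,(327,300)); m[:300,400:727]=f('p6top',A,(327,300)); m[300:,:327]=f('p6c',A,(327,300)); m[300:,400:]=f('p6b',(90,210,180,340),(400,300))
cv2.imwrite('pics/p6m.png',cv2.convertScaleAbs(m,alpha=1.4,beta=10))
E
```

```text
back stone [[0.702  0.2897 0.02  ]]
grip 0.019475924777559415
in False False False lip u 0.057338127265541244 0.05878123792723682 [-0.0832 -5.6075  0.6295]
True
80.15 [-0.528  -0.0364 -0.001 ]
```

View pics/p6m.png

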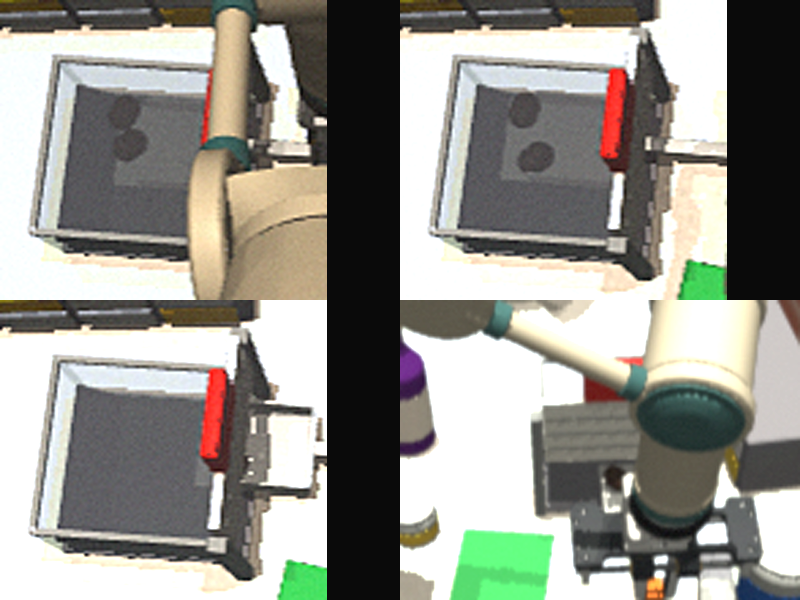

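Both remaining stones are on the pan (upper right: (525,108) and (536,157)) and the rest of the visible bin is empty. Retract, settle them inwards with the same roll, check the blob count and pour.

```bash
cat >> h.py <<'E'
def blobs(im,ref,yaw,pitch,at):
    "dark blobs inside the projected pan"
    S=sR(yaw*D,pitch*D); o=np.array(ref)-S.apply(at)
    P=o+S.apply([[.126,-.038,.01],[.24,-.038,.01],[.24,.038,.01],[.126,.038,.01]])
    k=np.zeros(im.shape[:2],np.uint8); cv2.fillConvexPoly(k,np.round(w2pix('top',P)).astype(np.int32),1)
    a=im.astype(int); m=(k>0)&(a.max(2)<100)&(a[...,0]-a[...,2]>8)
    n,l,s,c=cv2.connectedComponentsWithStats(m.astype(np.uint8))
    return [(s[i,4],np.round((S.inv().apply(pix2w('top',[c[i]],(o+S.apply([.18,0,.015]))[2])-o))[0][:2],3)) for i in range(1,n) if s[i,4]>15]
E
python3 - <<'E'
import h
from h import *
np.set_printoptions(precision=4,suppress=True)
v=-.027
go(binw(-.115,v,.052),YBD,-12,vel=.06)
go(binw(-.13,v,.10),YBD,-12,vel=.08)
print('before',blobs(snap('top','p7a'),binw(-.13,v,.10),YBD,-12,(.23,0,0)))
p=(.2,-.03,0); P=sR(YBD*D,-12*D); ref=list(np.array(binw(-.13,v,.10))-P.apply([.23,0,0])+P.apply(p))
for ro,pi,ve in((-6,-14,.015),(-12,-17,.015),(-16,-22,.02)): h.ROLL=ro; h.go(ref,YBD,pi,p,vel=ve)
r.hold(.3); h.ROLL=-4; h.go(ref,YBD,-22,p,vel=.015)
print('after',h.blobs(snap('top','p7b'),ref,YBD,-22,p),telemetry.current_t())
E
```

```text
before [(np.int32(101), array([ 0.212, -0.02 ])), (np.int32(115), array([0.197, 0.025]))]
after [(np.int32(183), array([0.161, 0.025]))] 89.6417
```

Run:
```python
from h import *
np.set_printoptions(precision=4,suppress=True)
pour(); print(telemetry.current_t())
go(binw(-.25,.06,.22),YBD,0,vel=.25)
for c in('top','side'):
    im=snap(c,'p8'+c); pm=models.regions_of('planter',c)
    p=np.array(brd(.035,-.035,0)); W=box_pts(p[0],p[1],B,.078,.068,.014,.06)
    k=np.zeros(im.shape[:2],np.uint8); cv2.fillConvexPoly(k,cv2.convexHull(np.round(w2pix(c,W)).astype(np.int32)),1)
    a=im.astype(int); m=(k>0)&(a.max(2)<95)&(a[...,0]<70)
    m=cv2.morphologyEx(m.astype(np.uint8),cv2.MORPH_OPEN,np.ones((3,3)))
    n,l,s,ce=cv2.connectedComponentsWithStats(m); print(c,[(int(s[i,4]),ce[i].round(0).tolist()) for i in range(1,n)])
p=planter_pose((.633,-.322,B)); print(inbrd(p[0]),p[0][2]-B,p[1:])
t=cv2.imread('pics/p8top.png'); s=cv2.imread('pics/p8side.png')
m=np.zeros((600,800,3),np.uint8); f=lambda a:cv2.resize(a,(400,300),interpolation=cv2.INTER_CUBIC)
m[:300,:400]=f(t[120:220,100:233]);m[:300,400:]=f(s[260:380,215:375]);m[300:,:400]=f(s[70:250,150:390]);m[300:,400:]=f(t[110:290,200:440])
cv2.imwrite('pics/p8m.png',cv2.convertScaleAbs(m,alpha=1.3,beta=10))
```

```text
99.3
top [(2705, [403.0, 175.0]), (49, [379.0, 165.0])]
side [(246, [338.0, 328.0]), (77, [308.0, 312.0]), (63, [327.0, 329.0]), (107, [274.0, 331.0]), (67, [306.0, 341.0])]
[ 0.0353 -0.0337] -0.007226004369285825 (np.float64(3846.219607843137), {'top': 1890, 'side': 5591})
```

View pics/p8m.png

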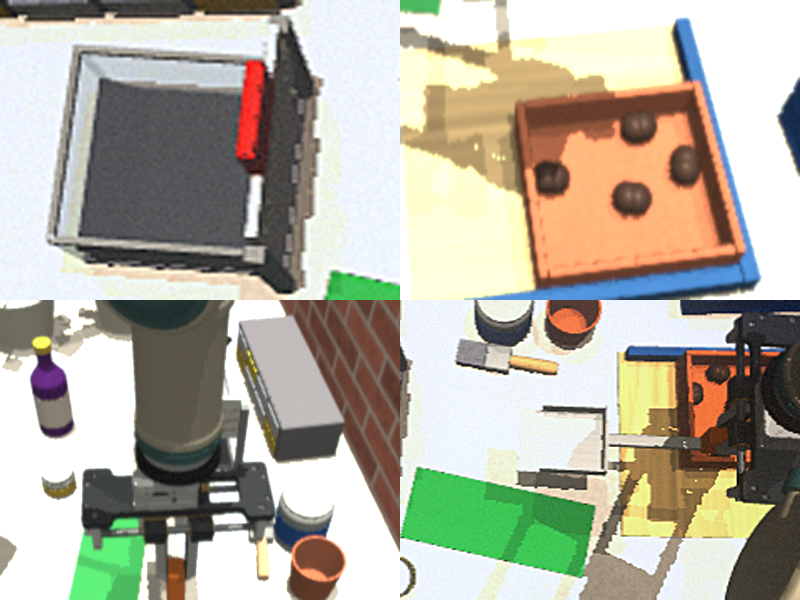

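Four stones are in the planter (p8m (638,127), (685,165), (630,198), (551,178)) and no stones show in the bin from above. Lay the scoop on the mat, then check the bin's front area in the side view for a hidden stone.

Run:
```python
from h import *
np.set_printoptions(precision=4,suppress=True)
M=(.11,0,0); q=[.467,.043]
go(q+[.12],75.8,0,M,vel=.2); go(q+[.03],75.8,0,M,vel=.12); g=go(q+[.0032],75.8,0,M,vel=.04,guard=14); print(g,telemetry.current_ee_pos())
gripper_to(.05); e=telemetry.current_ee_pos(); r.move_l([e[0],e[1],.25],vel=.2)
r.move_to([.35,-.25,.35],bestdown([.35,-.25,.35],YB))
for c in('top','side'):
    im=snap(c,'p9'+c)
    for n in('scoop','scoop_lip','scoop_mid'): print(c,n,[(np.round(d['at'],3).tolist(),round(d['score'],2)) for d in models.mark_of(n,c)[:1]])
    print([(np.round(d['at'],3).tolist(),round(d['score'],2)) for d in models.boxes_of('stone0',c)])
    P=[binw(u,v,z) for u in(-.069,.06) for v in(-.075,.075) for z in(.004,.03)]
    k=np.zeros(im.shape[:2],np.uint8); cv2.fillConvexPoly(k,cv2.convexHull(np.round(w2pix(c,P)).astype(np.int32)),1)
    for nm,I in((c+'now',im),(c+'before',cv2.cvtColor(cv2.imread(f'pics/{c}1.png'),cv2.COLOR_BGR2RGB))):
        a=I.astype(int); m=(k>0)&(a[...,0]-a[...,2]>(8 if c=='side' else 3))&(a.max(2)<85)
        m=cv2.morphologyEx(m.astype(np.uint8),cv2.MORPH_OPEN,np.ones((3,3)))
        n,l,s,ce=cv2.connectedComponentsWithStats(m); print(nm,[(int(s[i,4]),ce[i].round(0).tolist()) for i in range(1,n) if s[i,4]>12])
print(telemetry.current_t())
```

```text
False [ 0.4402 -0.0637  0.0573]
top scoop [([0.437, -0.064, 0.003], 0.91)]
top scoop_lip [([0.503, 0.164, 0.006], 0.94)]
top scoop_mid [([0.471, 0.048, 0.005], 0.76)]
[([0.66, -0.27, 0.041], 0.61), ([0.691, -0.307, 0.036], 0.4), ([0.573, -0.296, 0.039], 0.39)]
topnow [(148, [187.0, 165.0])]
topbefore [(165, [187.0, 165.0])]
side scoop [([0.438, -0.066, 0.007], 0.87)]
side scoop_lip [([0.493, 0.157, 0.004], 0.91)]
side scoop_mid [([0.636, -0.341, 0.026], 0.7)]
[([0.636, -0.334, 0.036], 0.7), ([0.659, -0.279, 0.031], 0.68), ([0.689, -0.313, 0.038], 0.66)]
sidenow [(18, [272.0, 145.0]), (24, [248.0, 151.0]), (21, [267.0, 151.0])]
sidebefore [(15, [244.0, 152.0])]
106.975
```

Run:
```python
from h import *
for n in('side1','p9side'):
    g=cv2.blur(cv2.imread(f'pics/{n}.png'),(3,3)).astype(int); print(n)
    for y in range(153,175,3): print(y,[f'{g[y,x,2]}/{g[y,x,0]}' for x in range(238,296,4)])
```

```text
side1
153 ['73/67', '79/70', '80/71', '75/67', '74/67', '71/64', '66/59', '65/59', '67/61', '65/59', '60/55', '57/53', '89/82', '164/170', '49/47']
156 ['69/66', '40/39', '37/34', '39/38', '40/39', '40/39', '32/30', '38/38', '39/39', '32/28', '27/21', '39/38', '79/74', '191/199', '49/47']
159 ['66/65', '39/39', '39/39', '39/39', '39/38', '35/33', '22/13', '28/23', '39/39', '23/14', '23/13', '35/33', '60/58', '171/179', '51/50']
162 ['77/74', '39/38', '39/39', '39/39', '38/38', '32/29', '24/15', '26/20', '39/38', '25/18', '24/14', '34/32', '49/49', '151/153', '57/56']
165 ['69/67', '39/38', '39/39', '39/38', '38/38', '36/35', '22/14', '29/26', '38/38', '36/34', '29/24', '38/38', '42/41', '109/108', '66/66']
168 ['67/64', '40/40', '39/39', '39/38', '39/39', '41/41', '39/38', '42/41', '42/42', '42/42', '47/46', '49/49', '48/47', '64/59', '85/87']
171 ['74/71', '56/55', '56/55', '64/62', '68/66', '64/62', '61/59', '59/58', '60/58', '78/76', '80/77', '70/67', '69/66', '53/49', '99/98']
174 ['70/64', '79/71', '85/75', '102/91', '113/100', '103/90', '101/87', '105/90', '110/94', '117/100', 
[... 510 characters left out ...]
 '39/39', '39/39', '39/38', '39/38', '38/39', '38/38', '39/39', '39/38', '39/39', '39/39', '50/49', '150/153', '56/56']
165 ['69/67', '38/38', '39/39', '39/38', '38/38', '39/38', '38/38', '39/39', '39/39', '39/39', '39/38', '39/39', '42/42', '109/108', '66/66']
168 ['67/65', '38/38', '39/39', '39/39', '39/39', '41/41', '42/42', '42/41', '42/42', '42/42', '46/46', '49/48', '48/47', '64/59', '85/87']
171 ['75/71', '55/54', '56/55', '63/62', '67/65', '63/62', '61/59', '60/58', '60/58', '78/75', '80/77', '70/67', '70/66', '53/49', '99/98']
174 ['70/64', '78/70', '85/75', '102/91', '113/100', '103/90', '101/87', '105/90', '110/94', '117/100', '123/104', '141/126', '144/128', '133/121', '141/125']
```

The whole floor visible through the opening is a uniform grey, so the bin is empty. Lower the sash by pushing down on top of the fin with closed fingers.

Run:
```python
from h import *
np.set_printoptions(precision=4,suppress=True)
gripper_to(0,20)
a=[.638,.190,.30]; r.move_to(a,bestdown(a,YB))
g=r.move_l([.638,.190,.262],vel=.1,guard=15); print(g)
g=r.move_l([.638,.190,.1695],vel=.06,guard=20); print(g,telemetry.current_ee_pos(),telemetry.current_wrist_force())
r.move_l(a,vel=.2); r.move_to([.35,-.25,.35],bestdown([.35,-.25,.35],YB))
for c in('top','side'):
    im=snap(c,'q'+c)
    for n in('sash_handle','scoop','scoop_lip','scoop_mid','planter'): print(c,n,[(np.round(d['at'],3).tolist(),round(d['score'],2)) for d in models.mark_of(n,c)[:1]])
    print([(np.round(d['at'],3).tolist(),round(d['score'],2)) for d in models.boxes_of('stone0',c)])
p=planter_pose((.633,-.322,B)); print(inbrd(p[0]),p[0][2]-B,p[1:],telemetry.current_t())
s0=cv2.imread('pics/side0.png').astype(int); s1=cv2.imread('pics/qside.png').astype(int)
d=np.abs(s0-s1).max(2)>40; d[:,:225]=0; print('bin diff px',d[110:180,228:300].sum(), 'bystander diff', d[175:250,295:360].sum())
```

```text
False
False [0.6381 0.1899 0.1693] [ 1.264  -0.2782  0.0304]
top sash_handle [([0.784, -0.082, -0.001], 0.24)]
top scoop [([0.441, -0.062, 0.004], 0.82)]
top scoop_lip [([0.499, 0.164, 0.006], 0.62)]
top scoop_mid [([0.473, 0.047, 0.004], 0.84)]
top planter [([0.631, -0.321, 0.004], 0.62)]
[([0.657, -0.266, 0.041], 0.48), ([0.691, -0.308, 0.039], 0.47)]
side sash_handle [([0.639, 0.19, 0.158], 0.61)]
side scoop [([0.439, -0.064, 0.005], 0.56)]
side scoop_lip [([0.496, 0.158, 0.003], 0.88)]
side scoop_mid [([0.464, 0.049, 0.007], 0.84)]
side planter [([0.632, -0.322, -0.0], 0.94)]
[([0.691, -0.314, 0.038], 0.67), ([0.636, -0.335, 0.034], 0.62), ([0.66, -0.281, 0.033], 0.58), ([0.568, -0.306, 0.036], 0.44)]
[ 0.0351 -0.0354] -0.0006882227532463633 (np.float64(1565.027450980392), {'top': 4371, 'side': 5411}) 115.5833
bin diff px 688 bystander diff 0
```

The sash stopped about 30 mm short of shut, so I'll grip the fin and lower it the rest of the way.

Run:
```python
from h import *
np.set_printoptions(precision=4,suppress=True)
print('closed opening',telemetry.current_opening())
gripper_to(.05)
a=[.638,.190,.26]; r.move_to(a,bestdown(a,YB))
r.move_l([.638,.190,.166],vel=.12,guard=15); print(telemetry.current_ee_pos())
gripper_to(0,50); print(telemetry.current_opening())
g=r.move_l([.638,.190,.1325],vel=.05,guard=30); print(g,telemetry.current_ee_pos(),telemetry.current_wrist_force())
gripper_to(.05); r.move_l(a,vel=.2); r.move_to([.35,-.25,.35],bestdown([.35,-.25,.35],YB))
for c in('top','side'):
    im=snap(c,'w'+c); print(c,[(np.round(d['at'],3).tolist(),round(d['score'],2)) for d in models.mark_of('sash_handle',c)[:1]])
s0=cv2.imread('pics/side0.png').astype(int); s1=cv2.imread('pics/wside.png').astype(int)
d=np.abs(s0-s1).max(2)>40; print('bin diff px',d[110:180,228:300].sum(),telemetry.current_t())
```

```text
closed opening 0.0008674865320282988
[0.6387 0.19   0.1669]
0.012313274660079764
False [0.6382 0.1908 0.1326] [-0.8968  4.3302  5.5716]
top [([0.638, 0.188, 0.126], 0.81)]
side [([0.466, 0.048, 0.005], 0.75)]
bin diff px 222 124.5167
```

Run:
```python
from h import *
for n in('side0','wside','qside'):
    g=cv2.imread(f'pics/{n}.png').astype(int); m=np.clip(g[...,2]-g[...,1],0,None)[125:160,245:285].astype(float); m[m<40]=0
    print(n,'red top rows',[int(x) for x in m.sum(1)[:34]])
    print(n,'white',g[140:156,270:276,1].mean(1).round().tolist(), g[165:180,262:270,1].mean(1).round().tolist())
print(w2pix('side',[[.638,.19,.145],[.638,.19,.150]]))
```

```text
side0 red top rows [0, 0, 0, 0, 0, 0, 0, 0, 0, 0, 628, 2904, 4134, 3900, 2783, 1545, 1298, 1303, 1256, 1236, 1257, 1266, 1245, 1246, 1225, 815, 0, 0, 0, 0, 0, 0, 0, 0]
side0 white [14.0, 10.0, 12.0, 12.0, 14.0, 13.0, 12.0, 12.0, 12.0, 13.0, 29.0, 53.0, 70.0, 74.0, 77.0, 76.0] [78.0, 73.0, 66.0, 72.0, 76.0, 77.0, 71.0, 56.0, 58.0, 94.0, 126.0, 169.0, 220.0, 234.0, 235.0]
wside red top rows [0, 0, 0, 0, 0, 0, 0, 0, 0, 0, 0, 0, 1760, 3855, 4238, 3598, 2183, 1439, 1369, 1310, 1307, 1306, 1304, 1307, 1319, 1302, 1170, 298, 0, 0, 0, 0, 0, 0]
wside white [41.0, 19.0, 14.0, 12.0, 14.0, 14.0, 13.0, 14.0, 14.0, 11.0, 13.0, 19.0, 45.0, 70.0, 76.0, 78.0] [80.0, 82.0, 80.0, 73.0, 70.0, 78.0, 81.0, 81.0, 80.0, 96.0, 132.0, 183.0, 232.0, 240.0, 240.0]
qside red top rows [0, 0, 0, 1197, 3755, 4329, 3567, 2079, 1432, 1377, 1359, 1360, 1363, 1348, 1356, 1346, 1287, 1263, 927, 0, 0, 0, 0, 0, 0, 0, 0, 0, 0, 0, 0, 0, 0, 0]
qside white [14.0, 14.0, 16.0, 30.0, 56.0, 72.0, 77.0, 80.0, 81.0, 74.0, 69.0, 78.0, 82.0, 82.0, 76.0, 70.0] [72.0, 50.0, 38.0, 38.0, 38.0, 39.0, 42.0, 50.0, 70.0, 103.0, 128.0, 150.0, 203.0, 238.0, 240.0]
[[265.78259392 138.10725302]
 [265.83925935 136.76920064]]
```

Run:
```python
from h import *
np.set_printoptions(precision=4,suppress=True)
a=[.638,.190,.26]; r.move_to(a,bestdown(a,YB))
r.move_l([.638,.190,.136],vel=.12,guard=15); gripper_to(0,30); z0=telemetry.current_ee_pos()
g=r.move_l([.638,.190,.124],vel=.03,guard=18); print(g,z0,telemetry.current_ee_pos(),telemetry.current_wrist_force())
gripper_to(.05); r.hold(.2); r.move_l(a,vel=.15); r.move_to([.35,-.25,.35],bestdown([.35,-.25,.35],YB))
for c in('top','side'):
    im=snap(c,'v'+c)
    for n in('sash_handle','scoop','scoop_mid','scoop_lip','planter'): print(c,n,[(np.round(d['at'],3).tolist(),round(d['score'],2)) for d in models.mark_of(n,c)[:1]])
g=cv2.imread('pics/vside.png').astype(int); m=np.clip(g[...,2]-g[...,1],0,None)[125:160,245:285].astype(float); m[m<40]=0
print([int(x) for x in m.sum(1)[8:30]])
p=planter_pose((.633,-.322,B)); print(inbrd(p[0]),p[0][2]-B,p[1:])
s0=cv2.imread('pics/side0.png').astype(int); print('bystander diff',(np.abs(s0-g).max(2)>40)[175:250,295:360].sum(),(np.abs(s0-g).max(2)>40)[90:190,160:198].sum(),telemetry.current_t())
```

```text
True [0.638  0.19   0.1359] [0.6381 0.19   0.1357] [-0.7928 -0.5028  4.3374]
top sash_handle [([0.638, 0.191, 0.124], 0.83)]
top scoop [([0.438, -0.062, 0.005], 0.59)]
top scoop_mid [([0.663, -0.252, 0.026], 0.73)]
top scoop_lip [([0.5, 0.163, 0.007], 0.96)]
top planter [([0.63, -0.323, 0.007], 0.92)]
side sash_handle [([0.64, 0.19, 0.122], 0.79)]
side scoop [([0.438, -0.062, 0.003], 0.97)]
side scoop_mid [([0.466, 0.049, 0.006], 0.76)]
side scoop_lip [([0.494, 0.159, 0.005], 0.76)]
side planter [([0.632, -0.321, 0.0], 0.74)]
[0, 0, 0, 0, 1756, 3850, 4239, 3598, 2198, 1461, 1358, 1298, 1305, 1308, 1315, 1297, 1298, 1271, 1173, 263, 0, 0]
[ 0.0353 -0.0352] -0.001631281620636027 (np.float64(1589.4117647058824), {'top': 4331, 'side': 5419})
bystander diff 0 0 133.5417
```

```bash
python3 -c "
from h import *
print(r.sign_off())"
```

```text
the job is handed in; nothing more can be done
None
```

I handed the job in at about 134 s, with no verdict returned. By my last checks, the planter is square in the corner with all four stones I found in it, the scoop is flat on the mat, the sash is down on its stop, and the nearby bystanders I compared hadn't moved.

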